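# Shut the marked stopcock in the rinse-water box

## Robot

A 7-joint arm with a two-finger parallel gripper is mounted at the origin on a cart in front of the work surface, level with it; the furniture and walls round the work are solid. World frame = base frame: x ahead of the robot, y to its left, z up, the work surface at z = 0. Lengths are in m, angles in rad, forces in N, time in s.
With the tool pointing down it reaches from about 0.425 to 0.925 m from the base axis. Payload 6.8 kg.
Tool frame: the origin (TCP) lies at the very end of the fingers, on their centre line; the grasp point (between the pads) lies bot.grip_point_offset behind it (bot.grip_point_offset is the distance from the TCP to the grasp point, in m); z points along the fingers, y is the line along which they close (so a half turn about z gives the same grasp; the last joint's range is limited). The gripper opens to 85 mm and grips with 20 to 120 N. Pads are 22 mm wide; open, the fingers measure 114 mm over their backs; the gripper's body (76 mm by 85 mm) begins 54 mm behind the grasp point. The pads swing forward as they close: fully open they stand 13 mm farther back than shut.
Start: joints at [-0.108, 0.477, 0.022, 1.555, -0.011, 1.109, -0.083], TCP at [0.675, 0, 0.231] pointing down, gripper open.
Joint ranges: [-2.96, 2.96], [-0.34, 2.1], [-1.41, 1.46], [0.24, 2.44], [-1.37, 4.51], [0.17, 1.92], [-2.96, 2.96]. Speed limits (rad/s): [2.39, 2.39, 3.14, 3.14, 3.14, 3.14, 3.14].

## Interface

Orientations are given as a unit quaternion [w, x, y, z].
In Python, from station import bot, imaging gives the robot as it stands. The module is installed in compiled form; this text tells all that it offers.
- The arm moves only by the tool carry_out, never from a script. Its argument "targets" is one flat list of numbers, 5 for each row, row after row: the closure in counts, from 0 (fully open) to 255 (shut), then the shift along the world's x, y, z in mm, then the turn about the world's z in degrees. A call has 1 to 20 rows; each row shifts and turns the commanded pose from where the row before left it; what a row does not reach is not made up. A row lasts 1/10 s, in which the tool goes at most 50 mm and 8.59 degrees, less where a joint would pass 70% of its speed; a pose out of reach is approached as far as the arm can. A call is refused whole if a number of a shift passes 50 or a number of a turn 8.59, either way. A call with a gripper value outside its range is refused whole. The fingers move at their own pace and stop on an object; "newtons" is the grip in N (left out, the last holds). Time passes only in rows, so rows that do not move let the fingers close. It gives the time, the measured TCP pose, the force, the opening and the grip force at its end, in the units of the state.
- bot.get_obs(): the state, without advancing time (a new reading comes with each control period).
- imaging.read_camera(name): name is "scene" or "side" or "wrist"; returns a dict with "frame" (480x640x3 uint8, red, green, blue), "fov_y" (degrees; the focal length in pixels is half the picture's height over the tangent of half this angle, whatever the lens; pixels are square), "cx", "cy" (the principal point, pixels), "pose" (4x4, takes a point from camera to world coordinates); the wrist camera has in their place "tool_from_camera" (4x4, takes a point from camera to tool coordinates, whose origin is the TCP and whose axes are the flange's). Camera axes: x right, y up, looking along -z (the intrinsics and any distortion apply to the point x, -y, -z); pixel columns grow to the right and rows downward; lengths in m; the calibration is good to about 2 mm. The wrist camera is an equidistant fisheye: a pixel r from the principal point sees the ray r / f radians off the axis. A picture is of the moment at which its call begins: read the wrist's pose just before it. There is no depth.
- bot.hand_in(): hands the job in; it is judged then, once.
The state is a dict: "t": time; "q": joint angles; "joint_vel": joint speeds; "joint_torque": joint torques, N m; "eef_pos": TCP position; "tool_rot": TCP orientation; "contact_force": force on the tool from outside, world axes, zero at the start; "torque": the same for the moment, N m; "gripper_width": opening from 0.0 (shut) to 1.0 (fully open); "grasp_force": force on a finger pad.
Only numpy, scipy, OpenCV 4.12 (cv2) and the standard library are available. Lean on these libraries where they do the work, as an engineer would, in place of code of your own. Each camera call takes 0.05 s, during which the arm holds its last target. There are 200 camera calls.

## Task

Push the yellow sliding cover of the green stopcock box all the way back, away from the robot, to uncover the two valve handles, then push the red handle with the white band clockwise until it is fully shut at its stop. Use only the fingertips or the outside of the fingers: do not grasp, lift or carry anything. Leave the blue handle open and leave the tape roll, spice jar and cheese block where they stand; end with the cover still fully back.

Things in the scene. Friction and masses are not known exactly. Their poses are not given: they have to be found in the camera images.
- stopcock_box: (sizes in this list are in mm) green steel box fixed on the table, 292 (x) x 290 (y) x 74 high. Origin: centre of its underside; +x points away from the robot, +y to the left. Near half: an open pit, x -131 to +4, y -125 to +125, floor 6 above the table, in which two valves stand. Far half: a closed deck at height 64. A rim 5 to 6 thick rises to 74 all round and guides the cover; it slides at height 64.
- cover: loose yellow metal cover plate, 148 (x) x 275 (y) x 6, 0.35 to 0.65 kg, lying in the rim of the box and at the start over the pit. Origin: centre of its underside; axes as the box's. In the box's frame its origin starts at x about -66 to -58 and reaches x = +67 when the cover is against the far rim (fully back, near edge then at x = -7). It slides along x only, on friction of a few newtons, with 1.5 play at each side.
- cover_bar (a point): middle of the top of the black push bar on the cover: the bar is 12 thick (x), 120 long (y) and stands 16 above the plate (86 above the table). It lies 20 nearer the robot than the cover's origin. Push on its near face.
- red_handle (a joint): angle of the red, white-banded handle (rad): 0 = fully open, the handle pointing to the box's -x (at the robot, along the pipe); it grows clockwise seen from above; 1.571 = shut at its stop, the handle pointing to the box's +y. Starts at 0 to 0.3. Friction 0.12 N m, no spring: it stays where it is left.
- red_pivot (a point): point on the red valve's upright axis at mid-height of the handle (52 above the table). The red valve stands at box x = -30 and either y = -60 or y = +50; the blue valve has the other place.
- red_tip (a point): end of the red handle, on its middle line, 65 from the pivot. The handle is 16 wide and 16 high, from 44 to 60 above the table; nothing but the pipe (top at 27) is below its outer part.
- blue_handle (a joint): angle of the plain blue handle, as for the red one: 0 = open, 1.571 = shut; starts at 0 to 0.2 and is to stay open.
- blue_pivot (a point): point on the blue valve's axis at mid-height of its handle
- blue_tip (a point): end of the blue handle, 65 from its pivot; same size as the red one
- tape_roll: roll of tan tape lying flat, 96 across, 25 high, at the right of the box; origin under its centre; bystander
- spice_jar: spice jar with a green cap, 46 across, 105 high, at the right of the box; origin under its centre; bystander
- cheese_block: yellow block of cheese, 101 x 69 x 98 high, at the left of the box; origin under its centre; bystander

How it is judged:
By the outcome, as a careful person would: the job done as asked, in the order asked, and still so for the second after the job is handed in, with the robot touching nothing.
It also fails if it takes over 53 s, if anything falls off the work surface, if the arm or the gripper's body presses on something with over 40 N, if the wrist force passes 120 N, or if a joint passes its speed limit or range.

## Working session

There is one attempt and no reset: what is moved stays moved. The work goes in short steps, Python scripts to look and compute and a tool call to move; the robot and the scene stay as the last step left them, time stands still between calls to the robot, and variables do not carry over. Pictures are saved under pics/ and viewed, at most 10 in all, crops included, and the job is handed in when it is done.

Besides the shell and the picture viewer there is one more tool, called after ">>>" as name(argument=value, ...) on one line, values as JSON. carry_out: Moves the arm, as the interface text tells. Its arguments: {"type":"object","properties":{"targets":{"type":"array","items":{"type":"number"}},"newtons":{"type":"number"}},"required":["targets"]}

```bash
mkdir -p pics
cat > h.py <<'E'
import numpy as np, cv2
from station import bot, imaging
def ray(c,u,v):
    f=240/np.tan(np.radians(c['fov_y'])/2)
    d=np.array([(u-c['cx'])/f,-(v-c['cy'])/f,-1.]); T=np.array(c['pose'])
    return T[:3,3],T[:3,:3]@d
def at(c,u,v,z):
    o,d=ray(c,u,v); return o+d*(z-o[2])/d[2]
def proj(c,p):
    f=240/np.tan(np.radians(c['fov_y'])/2); T=np.array(c['pose'])
    q=T[:3,:3].T@(np.array(p)-T[:3,3]); return c['cx']-f*q[0]/q[2], c['cy']+f*q[1]/q[2]
E
python3 - <<'E'
from h import *
for n in('scene','side'):
    c=imaging.read_camera(n); cv2.imwrite(f'pics/{n}0.png',c['frame'][:,:,::-1]); print(n,c['fov_y'],c['cx'],c['cy'],np.round(c['pose'],3).tolist(),[k for k in c])
o=bot.get_obs(); print(o['t'],o['eef_pos'],o['tool_rot'],o['gripper_width'],bot.grip_point_offset)
E
```

```text
scene 42.64114784987665 317.8920301950458 235.01798099664978 [[-0.813, 0.314, -0.49, 0.009], [-0.581, -0.47, 0.664, 0.8], [-0.022, 0.825, 0.565, 0.672], [0.0, 0.0, 0.0, 1.0]] ['frame', 'fov_y', 'cx', 'cy', 'pose']
side 44.76949757328216 315.0142673328776 231.08852620415811 [[0.969, 0.127, -0.213, 0.295], [-0.247, 0.409, -0.879, -0.892], [-0.024, 0.904, 0.427, 0.578], [0.0, 0.0, 0.0, 1.0]] ['frame', 'fov_y', 'cx', 'cy', 'pose']
0.1 [ 6.74445064e-01 -4.63826325e-05  2.30426915e-01] [-5.48625224e-04  7.07115426e-01  7.07097639e-01 -6.34010583e-04] 0.9990558491098154 0.0187
```

View pics/scene0.png

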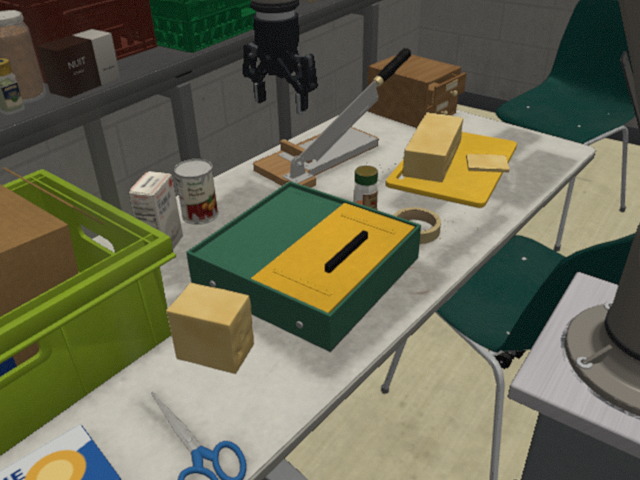

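View pics/side0.png

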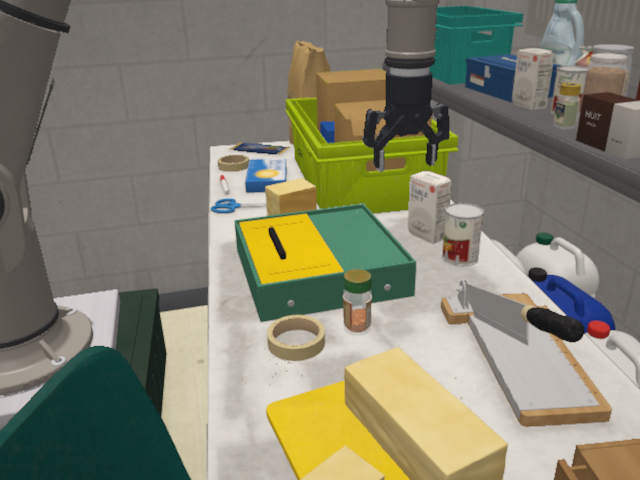

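Run:
```python
import cv2
a=cv2.imread('pics/scene0.png')[170:360,170:440]; b=cv2.imread('pics/side0.png')[190:320,220:430]
cv2.imwrite('pics/ca.png',cv2.resize(a,(800,563),interpolation=cv2.INTER_CUBIC)); cv2.imwrite('pics/cb.png',cv2.resize(b,(800,495),interpolation=cv2.INTER_CUBIC))
```

```text
(no output)
```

View pics/ca.png

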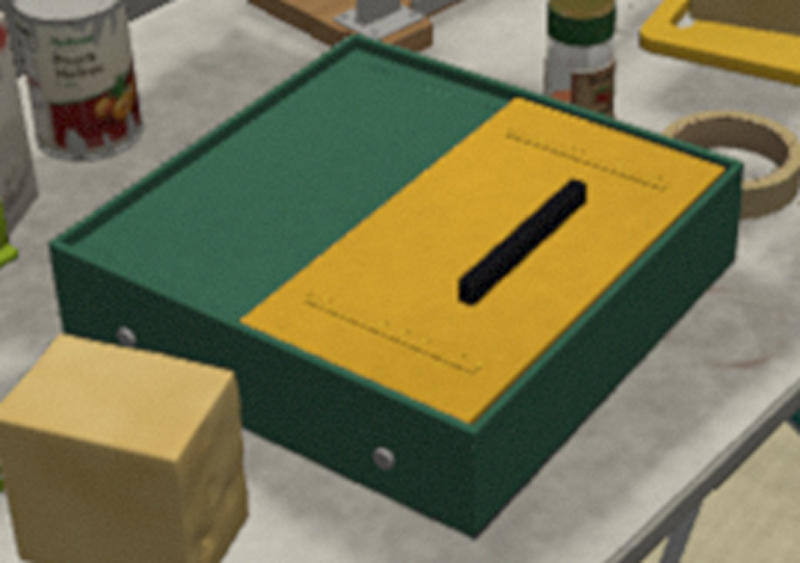

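View pics/cb.png

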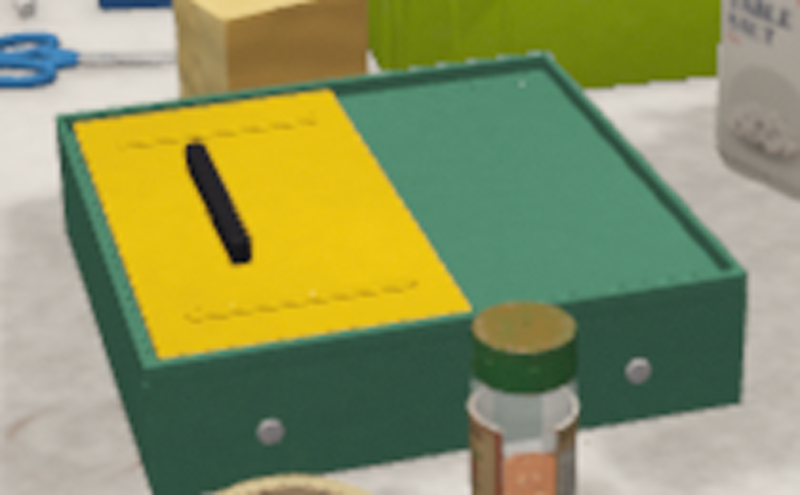

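```bash
cat >> h.py <<'E'
from scipy.optimize import least_squares
def B(p,fr): # box frame -> world
    x,y,t=fr; c,s=np.cos(t),np.sin(t); return np.array([x+c*p[0]-s*p[1],y+s*p[0]+c*p[1],p[2]])
E
python3 - <<'E'
from h import *
S=imaging.read_camera('scene');D=imaging.read_camera('side')
sa=800/270;sb=800/210
A=lambda u,v:(170+u/sa,170+v/sa); Bb=lambda u,v:(220+u/sb,190+v/sb)
k={'NR':(-.146,-.145,.074),'NL':(-.146,.145,.074),'FL':(.146,.145,.074),'FR':(.146,-.145,.074)}
a={'NR':A(743,163),'NL':A(475,432),'FL':A(52,243),'FR':A(355,37)}
b={'NR':Bb(148,372),'NL':Bb(58,118),'FL':Bb(548,55),'FR':Bb(745,270)}
for n in k: print(n,at(S,*a[n],.074).round(4),at(D,*b[n],.074).round(4))
def fit(obs):
    f=lambda fr:np.concatenate([np.subtract(proj(c,B(k[n],fr)),o[n]) for c,o in obs for n in k])
    r=least_squares(f,[.65,0,0]); print(r.x.round(4),r.fun.round(1)); return r.x
fit([(S,a)]);fit([(D,b)]);fr=fit([(S,a),(D,b)])
np.save('fr.npy',fr)
for p in [(580,185),(464,290)]: print('bar',at(S,*A(*p),.086).round(4))
for p in [(196,147),(240,246)]: print('bar',at(D,*Bb(*p),.086).round(4))
for p in [(513,98),(240,320)]: print('far edge',at(S,*A(*p),.07).round(4))
for p in [(332,91),(470,307)]: print('far edge',at(D,*Bb(*p),.07).round(4))
print('jar top',at(D,358,281,.105).round(3),at(S,366,173,.105).round(3))
print('cheese top',[at(S,*p,.098).round(3).tolist() for p in A(65,335) and [A(65,335),A(235,372),A(178,462),A(0,410)]])
E
```

```text
NR [ 0.3957 -0.0281  0.074 ] [ 0.4011 -0.0448  0.074 ]
NL [0.3927 0.2551 0.074 ] [0.3975 0.242  0.074 ]
FL [0.6791 0.2589 0.074 ] [0.6851 0.2455 0.074 ]
FR [ 0.6801 -0.021   0.074 ] [ 0.6896 -0.033   0.074 ]
[0.5385 0.114  0.0134] [ 1.9 -1.1  0.4  1.3 -2.3 -0.1 -0.  -2.6]
[0.5436 0.1051 0.0157] [-0.9 -0.6 -1.4 -0.9 -0.  -1.2  2.2  1. ]
[0.5423 0.1101 0.0151] [ 1.  -2.8  0.1 -1.3 -2.2 -1.8 -0.5 -3.9 -2.2 -2.  -2.3 -1.8 -1.3 -2.
  0.4 -0.1]
bar [0.4543 0.0601 0.086 ]
bar [0.4529 0.1778 0.086 ]
bar [0.4603 0.1559 0.086 ]
bar [0.4601 0.0388 0.086 ]
far edge [ 0.5532 -0.0198  0.07  ]
far edge [0.549  0.2489 0.07  ]
far edge [0.554  0.2415 0.07  ]
far edge [ 0.5564 -0.0228  0.07  ]
jar top [ 0.551 -0.122  0.105] [ 0.546 -0.088  0.105]
cheese top [[0.589, 0.333, 0.098], [0.499, 0.307, 0.098], [0.479, 0.371, 0.098], [0.574, 0.392, 0.098]]
```

Run:
```python
from h import *
S=imaging.read_camera('scene');D=imaging.read_camera('side')
sa=800/270;sb=800/210
A=lambda u,v:(170+u/sa,170+v/sa); Bb=lambda u,v:(220+u/sb,190+v/sb)
P={'NR':(A(743,163),Bb(148,372)),'NL':(A(475,432),Bb(58,118)),'FL':(A(52,243),Bb(548,55)),'FR':(A(355,37),Bb(745,270)),
'barR':(A(580,185),Bb(240,246)),'barL':(A(464,290),Bb(196,147)),'covFR':(A(513,98),Bb(470,307)),'covFL':(A(240,320),Bb(332,91))}
for n,(p,q) in P.items():
    r=least_squares(lambda X:np.r_[np.subtract(proj(S,X),p),np.subtract(proj(D,X),q)],[.55,.1,.07]); print(n,r.x.round(4),r.fun.round(1))
o=bot.get_obs();print(o['eef_pos'],proj(S,o['eef_pos']),proj(D,o['eef_pos']))
k=[(sx*.146,sy*.145,.074) for sx,sy in((-1,-1),(-1,1),(1,1),(1,-1))]
W=[P[n] for n in('NR','NL','FL','FR')]
r=least_squares(lambda v:np.concatenate([np.r_[np.subtract(proj(S,B(kk,v[:3])+[0,0,v[3]]),w[0]),np.subtract(proj(D,B(kk,v[:3])+[0,0,v[3]]),w[1])] for kk,w in zip(k,W)]),[.54,.11,0,0]);print(r.x.round(4),r.fun.round(1))
```

```text
NR [ 0.4009 -0.0365  0.0685] [-0.7 -0.4 -0.6  0.4]
NL [0.3967 0.2506 0.0693] [-0.5 -0.4 -0.7  0.5]
FL [0.6865 0.2536 0.0689] [-0.4 -0.5 -0.6  0.7]
FR [ 0.6894 -0.0294  0.0699] [-1.  -1.2 -1.   1.1]
barR [0.4611 0.0506 0.079 ] [-0.5 -0.4 -0.6  0.5]
barL [0.4604 0.1691 0.0784] [-0.7 -0.6 -0.9  0.7]
covFR [ 0.5558 -0.0221  0.0689] [-0.4 -0.4 -0.4  0.4]
covFL [0.5533 0.2455 0.0668] [-0.5 -0.5 -0.7  0.7]
[ 6.74817692e-01 -7.65006304e-06  2.30949321e-01] (np.float64(280.8813461141053), np.float64(111.91296063288154)) (np.float64(404.543427414997), np.float64(173.8069254578069))
[ 0.5435  0.1094  0.015  -0.0047] [ 0.4 -1.  -1.3  0.5 -0.3  0.6 -1.5  0.3 -2.1 -0.  -0.7 -0.  -0.7 -2.1
  1.   2.2]
```

>>> carry_out(targets=[255, -40, 18, 0, 0, 255, -40, 18, 0, 0, 255, -40, 18, 0, 0, 255, -40, 18, 0, 0, 255, -40, 18, -10, 0, 255, -40, 18, -40, 0, 255, -8, 0, -40, 0, 255, 0, 0, -20, 0, 255, 0, 0, 0, 0], newtons=40)

```text
t: 1.2
eef_pos: [0.4311, 0.1046, 0.1256]
tool_rot: [-0.001, 0.707, 0.707, -0.002]
contact_force: [-1.0, -0.0, 0.8]
gripper_width: 0.001
grasp_force: 0.0
```

>>> carry_out(targets=[255, -4, 5, -20, 0, 255, 0, 0, -20, 0, 255, 0, 0, -8, 0, 255, 0, 0, 0, 0])

```text
t: 1.6
eef_pos: [0.4296, 0.11, 0.0797]
tool_rot: [-0.0, 0.707, 0.707, -0.0]
contact_force: [0.1, -0.5, 0.1]
gripper_width: -0.003
grasp_force: 0.0
```

Run:
```python
from h import *
o=bot.get_obs();print(o['eef_pos'],o['contact_force'])
a=imaging.read_camera('scene')['frame'][130:370,180:440,::-1]; b=imaging.read_camera('side')['frame'][150:330,210:405,::-1]
cv2.imwrite('pics/s1.png',np.hstack([cv2.resize(a,(400,369)),cv2.resize(b,(400,369),interpolation=2)]))
```

```text
[0.4296055  0.11003809 0.07967289] [ 0.09979629 -0.49618451  0.05582146]
```

View pics/s1.png

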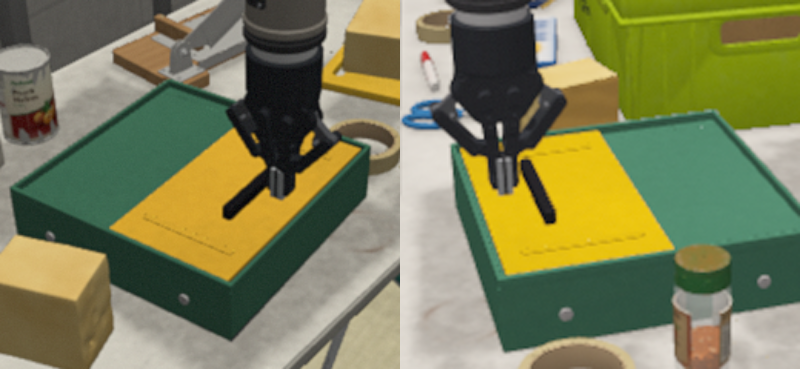

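>>> carry_out(targets=[255, 5, 0, -3, 0, 255, 8, 0, 0, 0, 255, 8, 0, 0, 0, 255, 8, 0, 0, 0, 255, 8, 0, 0, 0, 255, 8, 0, 0, 0, 255, 8, 0, 0, 0, 255, 8, 0, 0, 0, 255, 8, 0, 0, 0, 255, 8, 0, 0, 0, 255, 8, 0, 0, 0, 255, 8, 0, 0, 0, 255, 8, 0, 0, 0, 255, 8, 0, 0, 0, 255, 8, 0, 0, 0, 255, 8, 0, 0, 0, 255, 8, 0, 0, 0])

```text
t: 3.4
eef_pos: [0.5601, 0.111, 0.0767]
tool_rot: [-0.002, 0.707, 0.707, -0.002]
contact_force: [-11.5, 1.7, 10.0]
gripper_width: 0.003
grasp_force: 7.1
```

>>> carry_out(targets=[255, 4, 0, 1, 0, 255, 4, 0, 0, 0, 255, 3, 0, 0, 0, 255, 3, 0, 0, 0, 255, 0, 0, 0, 0])

```text
t: 3.9
eef_pos: [0.5724, 0.1102, 0.0771]
tool_rot: [-0.003, 0.707, 0.707, -0.004]
contact_force: [-15.6, 0.7, 12.8]
gripper_width: 0.001
grasp_force: 9.1
```

>>> carry_out(targets=[255, 3, 0, 0, 0, 255, 3, 0, 0, 0, 255, 0, 0, 0, 0])

```text
t: 4.2
eef_pos: [0.5729, 0.1102, 0.0769]
tool_rot: [-0.006, 0.707, 0.708, -0.008]
contact_force: [-31.6, 0.5, 26.8]
gripper_width: -0.002
grasp_force: 19.9
```

>>> carry_out(targets=[255, -6, 0, 0, 0, 255, -12, 0, 0, 0, 255, -10, 0, 30, 0, 255, -5, -30, 45, 0, 255, -10, -45, 45, 0, 255, 0, -45, 20, 0, 255, 0, -40, 0, 0, 255, 0, 0, 0, 0])

```text
t: 5.0
eef_pos: [0.5429, -0.0453, 0.2055]
tool_rot: [0.003, 0.711, 0.703, 0.0]
contact_force: [-0.6, 0.8, -0.9]
gripper_width: -0.001
grasp_force: 0.0
```

Run:
```python
from h import *
o=bot.get_obs();print(o['t'],o['eef_pos'],o['contact_force'])
a=imaging.read_camera('scene')['frame'][170:360,170:440,::-1]; b=imaging.read_camera('side')['frame'][190:320,220:430,::-1]
cv2.imwrite('pics/s2.png',np.vstack([cv2.resize(a[5:150],(540,290),interpolation=2),cv2.resize(b[:115],(540,296),interpolation=2)]))
cv2.imwrite('pics/a2.png',cv2.resize(a,(800,563),interpolation=2));cv2.imwrite('pics/b2.png',cv2.resize(b,(800,495),interpolation=2))
```

```text
5.0 [ 0.54291116 -0.04526342  0.20545963] [-0.5559452   0.83151643 -0.92635606]
```

View pics/a2.png

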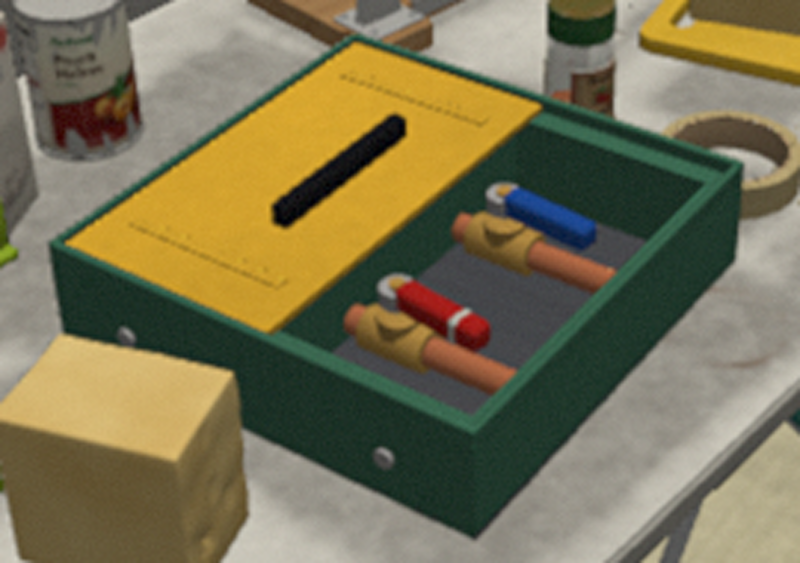

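Run:
```python
from h import *
S=imaging.read_camera('scene');sa=800/270
A=lambda u,v:(170+u/sa,170+v/sa)
fr=(.5435,.1094,.013)
for n,p,z in[('redpiv',(398,285),.052),('redtip',(481,334),.047),('blpiv',(502,192),.052),('bltip',(590,236),.047),('bar1',(400,120),.079),('bar2',(281,213),.079)]: print(n,at(S,*A(*p),z).round(4))
print([B(p,fr).round(4) for p in[(-.03,.05,.052),(-.03,-.06,.052),(.067-.02,0,.086)]])
```

```text
redpiv [0.512  0.1586 0.052 ]
redtip [0.4523 0.1634 0.047 ]
blpiv [0.5151 0.0495 0.052 ]
bltip [0.451  0.0527 0.047 ]
bar1 [0.5884 0.0521 0.079 ]
bar2 [0.5856 0.1695 0.079 ]
[array([0.5129, 0.159 , 0.052 ]), array([0.5143, 0.049 , 0.052 ]), array([0.5905, 0.11  , 0.086 ])]
```

View pics/b2.png

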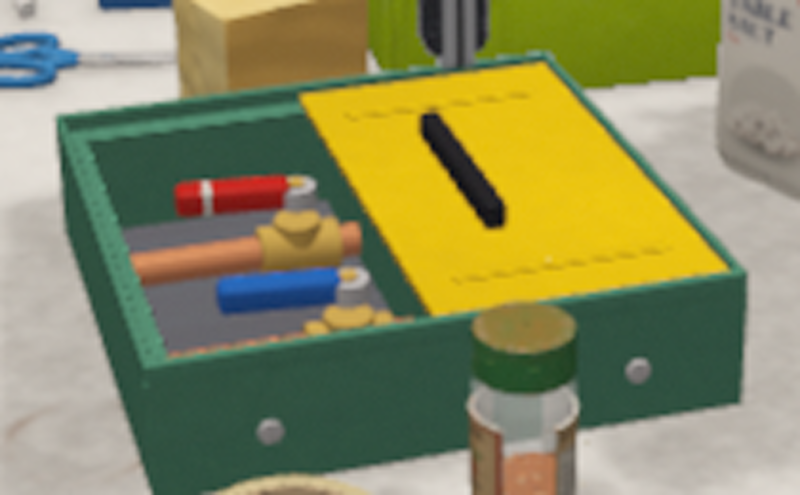

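>>> carry_out(targets=[255, -19, 40, 0, 0, 255, -19, 40, 0, 0, 255, -19, 40, 0, 0, 255, -19, 40, 0, 0, 255, 0, 0, 0, 0, 255, 0, 0, -35, 0, 255, 0, 0, -35, 0, 255, 0, 0, 0, 0])

```text
t: 5.95
eef_pos: [0.463, 0.1224, 0.1304]
tool_rot: [-0.002, 0.706, 0.708, -0.003]
contact_force: [-0.7, 0.4, 0.5]
gripper_width: -0.003
grasp_force: 0.0
```

>>> carry_out(targets=[255, 4, -8, 0, 0, 255, 0, 0, -20, 0, 255, 0, 0, -20, 0, 255, 0, 0, -20, 0, 255, 0, 0, -20, 0, 255, 0, 0, 0, 0])

```text
t: 6.55
eef_pos: [0.4703, 0.1141, 0.0538]
tool_rot: [-0.0, 0.707, 0.707, -0.001]
contact_force: [0.2, -0.3, 0.4]
gripper_width: 0.0
grasp_force: 0.0
```

>>> carry_out(targets=[255, -1, 6, -5, 0, 255, -1, 6, 0, 0, 255, -1, 6, 0, 0, 255, -1, 6, 0, 0, 255, -1, 6, 0, 0, 255, -1, 6, 0, 0, 255, 0, 6, 0, 0, 255, 0, 6, 0, 0, 255, 0, 0, 0, 0])

```text
t: 7.45
eef_pos: [0.4638, 0.1635, 0.0489]
tool_rot: [-0.0, 0.707, 0.707, 0.0]
contact_force: [-0.8, -0.6, 0.3]
gripper_width: 0.003
grasp_force: 0.3
```

>>> carry_out(targets=[255, 1, 5, 0, 0, 255, 2, 5, 0, 0, 255, 2, 5, 0, 0, 255, 2, 5, 0, 0, 255, 2, 5, 0, 0, 255, 3, 4, 0, 0, 255, 4, 4, 0, 0, 255, 5, 4, 0, 0, 255, 4, 2, 0, 0, 255, 3, 1, 0, 0, 255, 0, 0, 0, 0])

```text
t: 8.55
eef_pos: [0.4909, 0.2029, 0.0488]
tool_rot: [-0.001, 0.707, 0.707, -0.001]
contact_force: [-6.1, -1.7, 4.7]
gripper_width: 0.001
grasp_force: 3.7
```

>>> carry_out(targets=[255, 3, 0, 0, 0, 255, 3, 0, 0, 0, 255, 2, 0, 0, 0, 255, 0, 0, 0, 0])

```text
t: 8.95
eef_pos: [0.4912, 0.2029, 0.0471]
tool_rot: [-0.004, 0.706, 0.708, -0.007]
contact_force: [-23.5, 0.2, 11.4]
gripper_width: -0.003
grasp_force: 11.7
```

>>> carry_out(targets=[255, -8, 0, 0, 0, 255, -10, 0, 0, 0, 255, -5, 0, 0, 0, 255, 0, 0, 30, 0, 255, 0, 0, 40, 0, 255, 0, -40, 40, 0, 255, 0, -45, 40, 0, 255, 20, -45, 0, 0, 255, 20, -45, 0, 0, 255, 20, -45, 0, 0, 255, 0, 0, 0, 0])

```text
t: 10.05
eef_pos: [0.5398, -0.0132, 0.1885]
tool_rot: [0.003, 0.711, 0.703, 0.0]
contact_force: [-0.3, -0.2, -0.5]
gripper_width: 0.0
grasp_force: 0.0
```

Run:
```python
from h import *
o=bot.get_obs();print(o['t'],o['eef_pos'],o['contact_force'])
a=imaging.read_camera('scene')['frame'][170:360,170:440,::-1]
cv2.imwrite('pics/a3.png',cv2.resize(a,(800,563),interpolation=2))
```

```text
10.05 [ 0.53979197 -0.01319636  0.18846597] [-0.31655917 -0.24741872 -0.53532623]
```

View pics/a3.png

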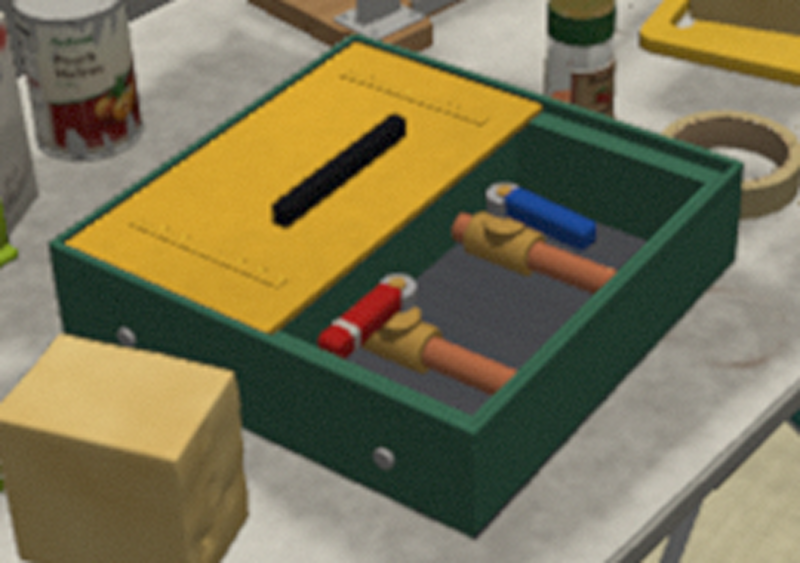

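The picture shows the cover against the far rim. The red handle runs from (400,287) to (335,342), parallel to the cover edge, so it is at its stop. The blue handle is unmoved.

```bash
python3 -c "
from station import bot
print(bot.hand_in())"
```

```text
the job is handed in; nothing more can be done
None
```

The job is done and handed in at about 10 s of robot time: the cover is fully back, the red handle is shut at its stop, the blue handle is still open, and nothing else was moved.

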